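Take up the gap under a shaker's hanging foot with a taper feeler

TASK

One of the shaker's two front feet hangs a little above its strip, the other stands firmly. Pick up the taper feeler by its handle, lay it flat on the strip of the hanging foot and slide it straight in from the front, tip first, until you feel it drag and sit snug under the foot, but stop gently before it jacks the foot up hard. Let go and leave the feeler there, flat and holding, and leave everything else on the bench where it is.

Things in the scene. Friction and masses are not known exactly. Their poses are not given: they have to be found in the camera images.
- feeler: Loose taper gauge, 120 g: steel blade 24 mm wide, flat underside, and a grey upright handle block 50 (x) x 18 (y) x 38 mm (z) at its thick end, gripped across the 18 mm from above. Origin: on the underside below the handle's middle; +x along the blade to the tip, z up. Starts flat on the bench.
- feeler_tip (a point): Middle of the blade's thin end, on the underside, 130 mm along the feeler's +x. The blade is 4 mm thick here; its top rises evenly 1.2 mm per 10 mm back from the tip, to 16 mm at 100 mm back.
- shaker: White laboratory shaker, fixed. Origin: at bench level midway between its two front feet; its front faces its own -x, so a feeler goes in along +x. Housing 230 x 250 mm starts 50 mm behind the feet, top 110 mm above the bench. Each foot is under a dark steel lug 34 mm wide, top 52 mm above the bench, reaching 14 mm ahead of the foot axis.
- foot_left (a point): Centre of the underside of the front foot on the shaker's +y side (65 mm from its origin), 22 mm above the bench; axes as the shaker's. Black rubber disc 24 mm across, 10 mm thick, springy: gives way upward at about 3 N, then 1 mm per 8 N, 6 mm at most. Under it a fixed flat grey strip 50 mm wide runs from 160 mm ahead of the foot axis to 15 mm behind.
- foot_right (a point): The same foot and strip on the shaker's -y side. One strip (left or right) is 22 mm high, its foot stands on it; the other is 9.5 to 15.5 mm high, its foot hanging 6.5 to 12.5 mm above. Which and how low varies, is not measured and must be seen or felt. The feeler lies flat on top of the low strip.
- spanner: Loose steel spanner, 150 mm long, lying on the bench. Bystander; origin under its middle.
- carton: Loose white carton 55 x 95 x 130 mm. Bystander; origin: centre of underside.
- tip_box: Loose white box with blue top holding pipette tips, 85 x 120 x 78 mm. Bystander; origin: centre of underside.
- cylinder_glass: Loose measuring cylinder of glass, 62 mm foot, 194 mm tall. Bystander; origin: centre of underside.
- beaker: Loose glass beaker, 68 mm across, 75 mm tall. Bystander; origin: centre of underside.
- bottle: Loose amber bottle, 52 mm across, 100 mm tall. Bystander; origin: centre of underside.
- notebook: Loose blue notebook 120 x 160 x 12 mm lying on the bench. Bystander; origin: centre of underside.
Not all that is in view belongs to the job. Leave any pink look-alike of the feeler alone.

How it is judged:
On the way, in this order (a step that is already met when the one before it is completed fails the run):
1. the feeler is picked up off the bench in the fingers (raised more than 8 mm) (contact force between the fingers and feeler above 1 N and height (world z) of feeler above 0.008 m), for 0.1 s.
2. still held, the feeler's tip has slid under the hanging foot (more than 8 mm past the foot's axis) and drags on it with more than 1.5 N (contact force between the fingers and feeler above 1 N and contact force between feeler and shaker above 1.5 N and ((x of feeler_tip in the frame of foot_left above 0.008 m and y of feeler_tip in the frame of foot_left between -0.02 and 0.02 m) or (x of feeler_tip in the frame of foot_right above 0.008 m and y of feeler_tip in the frame of foot_right between -0.02 and 0.02 m))), for 0.2 s.
At the end, for the whole second after the job is handed in: The released feeler lies at rest and flat (within 0.07 rad) on the low strip, pointing straight in (within 0.3 rad of the shaker's x axis), its tip more than 8 mm past the foot's axis and within 20 mm of its centre line, with the foot still bearing on it with more than 1.5 N (((x of feeler_tip in the frame of foot_left above 0.008 m and y of feeler_tip in the frame of foot_left between -0.02 and 0.02 m) or (x of feeler_tip in the frame of foot_right above 0.008 m and y of feeler_tip in the frame of foot_right between -0.02 and 0.02 m)) and contact force between feeler and shaker above 1.5 N and angle between feeler's own z axis and vertical below 0.07 rad and angle between the x axis of feeler and the x axis of shaker, either way round below 0.3 rad and linear speed of feeler below 0.01 m/s and height (world z) of feeler below 0.022 m); the robot touches nothing.
It fails at once if the feeler pushes on the shaker or its foot with more than 18 N (rammed or jacked up) (contact force between feeler and shaker above 18 N).
It fails at once if a bystander (spanner, carton, tip box, measuring cylinder, beaker, bottle or notebook) is moved more than 30 mm (distance of any of spanner, carton, tip_box, cylinder_glass, beaker, bottle, notebook from where it was at the start of the episode above 0.03 m).
It also fails if it takes over 51 s, if anything falls off the work surface, if the arm or the gripper's body presses on something with over 40 N, if the wrist force passes 120 N, or if a joint passes its speed limit or range.

ROBOT

A 6-joint arm with a two-finger parallel gripper is mounted at the origin on the work surface. World frame = base frame: x ahead of the robot, y to its left, z up, the work surface at z = 0. Lengths are in m, angles in rad, forces in N, time in s.
With the tool pointing down it reaches from about 0.15 to 0.775 m from the base axis. Payload 6.1 kg.
Tool frame: the origin (TCP) lies on the front face of the gripper's body, between the roots of the fingers; the fingertips stand 73 mm ahead of it and the grasp point (between the pads) lies 54 mm ahead of it (bot.tip_reach is the distance from the TCP to the fingertips, in m); y points along the fingers, x is the direction in which the jaws open and shut, and the axes are right-handed (so a half turn about y gives the same grasp; the last joint's range is limited). The gripper opens to 85 mm and grips with 20 to 120 N. Pads are 22 mm wide; open, the fingers measure 114 mm over their backs; the gripper's body (76 mm by 85 mm) begins 54 mm behind the grasp point. The pads swing forward as they close: fully open they stand 13 mm farther back than shut.
Start: joints at [1.236, 0.126, -0.04, 1.405, 0, 1.571], TCP at [0.172, 0.496, 0.304] pointing down, gripper open.
Joint ranges: [-2.72, 2.72], [-0.95, 1.95], [-1.27, 1.35], [-1.78, 2.02], [-1.46, 1.47], [-3.14, 3.14]. Speed limits (rad/s): [2.39, 2.39, 3.01, 3.14, 3.14, 3.14].

INTERFACE

Orientations are given as a unit quaternion [x, y, z, w].
In Python, from rig import bot, viewer gives the robot as it stands.
- The arm moves only by the tool play_rows, never from a script. Its argument "moves" is a list of rows, each a list of 2 entries, a list of its own where there are three numbers: the shift along the world's x, y, z in mm, then the turn about the world's z in degrees. In form: [[[x, y, z], roll], ...]. A call has 1 to 8 rows; each row is the pose to reach, as a shift and turn from the pose measured when the call began; what a row does not reach only later rows make up. A row lasts 1/10 s, in which the tool goes at most 50 mm and 8.59 degrees, less where a joint would pass 70% of its speed; a pose out of reach is approached as far as the arm can. A call with a gripper value outside its range is refused whole. "gripper" is the closure, from 0 (fully open) to 1 (shut), set as the call begins (left out, the last holds). The fingers move at their own pace and stop on an object; "grip_force" is the grip in N (left out, the last holds). Time passes only in rows, so rows that repeat a pose let the fingers close. It gives the time, the measured TCP pose, the force and the opening at its end, in the units of the state.
- bot.observe(): the state, without advancing time (a new reading comes with each control period).
- viewer.capture(name): name is "scene" or "top" or "wrist"; returns a dict with "image" (384x512x3 uint8, blue, green, red), "z_map" (384x512 float32, m along the optical axis (not along the pixel's ray), 0 where there is no reading), "intrinsics" (3x3 intrinsics, pixels), "distortion" ([k1, k2, p1, p2, k3] as OpenCV has them; the pictures are not rectified), "R" (3x3) and "t" (3): a world point X has camera coordinates R X + t; the wrist camera has in their place "T_tool_cam" (4x4, takes a point from camera to tool coordinates, whose origin is the TCP and whose axes are the tool frame's). Camera axes: x right, y down, z forward; pixel columns grow to the right and rows downward; lengths in m; the calibration is good to about 2 mm. A picture is of the moment at which its call begins: read the wrist's pose just before it.
- bot.finish_job(): hands the job in, once; it reports no verdict.
The state is a dict: "time": time; "qpos": joint angles; "qd": joint speeds; "joint_torque": joint torques, N m; "tcp_pos": TCP position; "eef_rot": TCP orientation; "wrist_force": force on the tool from outside, world axes, zero at the start; "wrist_torque": the same for the moment, N m; "opening": opening from 0.0 (shut) to 1.0 (fully open).
Only numpy, scipy, OpenCV 4.12 (cv2) and the standard library are available. Lean on these libraries where they do the work, as an engineer would, in place of code of your own. Each camera call takes 0.05 s, during which the arm holds its last target.

## Working session

There is one attempt and no reset: what is moved stays moved. The work goes in short steps, Python scripts to look and compute and a tool call to move; the robot and the scene stay as the last step left them, time stands still between calls to the robot, and variables do not carry over. Pictures are saved under pics/ and viewed, and the job is handed in when it is done.

Besides the shell and the picture viewer there is one more tool, called by a JSON object that holds its "fn" and its "kwargs". play_rows: Moves the arm, as the interface text tells. Its arguments: {"type":"object","properties":{"moves":{"type":"array"},"gripper":{"type":"number"},"grip_force":{"type":"number"}},"required":["moves"]}

```bash
mkdir -p pics; ls
python3 - <<'E'
from rig import bot, viewer
import cv2, pickle
s=bot.observe();print(s)
d={}
for n in ["scene","top","wrist"]:
    c=viewer.capture(n);d[n]=c;cv2.imwrite(f"pics/{n}0.png",c["image"])
    print(n,c["intrinsics"].tolist(),c["distortion"],c.get("R"),c.get("t"),c.get("T_tool_cam"))
d['state']=s
pickle.dump(d,open("d0.pkl","wb"))
E
```

```text
pics
{'time': 0.0, 'qpos': array([ 1.23599152e+00,  1.26350973e-01, -4.05862677e-02,  1.40538306e+00,
        1.19248765e-05,  1.57080922e+00]), 'qd': array([-2.67774972e-03,  2.29987847e-04, -6.70170019e-04,  3.85019441e-04,
       -6.30382366e-05,  1.23251226e-03]), 'joint_torque': array([ 2.10510448e-04, -4.35913217e+01,  3.52922845e+01,  1.72728638e-02,
       -5.60024876e-05, -4.76061857e-08]), 'tcp_pos': array([0.17241154, 0.4955827 , 0.30315355]), 'eef_rot': array([ 0.5766325 ,  0.40925421, -0.41013739, -0.57601499]), 'wrist_force': array([-0.05686908,  0.48619387, -0.48743039]), 'wrist_torque': array([-0.03722906,  0.0288713 ,  0.00407776]), 'opening': 0.9995649016315696}
scene [[496.7735093631714, 0.0, 263.57930554906295], [0.0, 496.7735093631714, 194.57421619059235], [0.0, 0.0, 1.0]] [0.000393 0.       0.       0.       0.      ] [[-0.24996375  0.96798642  0.02281261]
 [ 0.52921296  0.15631315 -0.83396633]
 [-0.81083399 -0.19638862 -0.55134358]] [ 0.24527125 -0.23066885  1.95140639] None
top [[488.8408337604278, 0.0, 261.31469886120516], [0.0, 488.8408337604278, 182.73651632294667], [0.0, 0.0, 1.0]] [-0.06451651  0.          0.          0.          0.        ] [[ 0.0206741  -0.99948923  0.02436921]
 [-0.99198323 -0.02354598 -0.12415655]
 [ 0.12466694 -0.02160703 -0.99196335]] [-0.1369817   0.50222449  1.43796282] None
wrist [[343.99771544074434, 0.0, 256.29835335207747], [0.0, 343.99771544074434, 191.94864796257195], [0.0, 0.0, 1.0]] [-0.06268661  0.          0.          0.          0.        ] None None [[ 9.99999548e-01  9.31720168e-04 -1.89381410e-04 -6.44829990e-04]
 [ 4.59639871e-04 -2.99386953e-01  9.54131669e-01 -7.06581373e-02]
 [ 8.32285395e-04 -9.54131324e-01 -2.99387246e-01  7.67240322e-02]
 [ 0.00000000e+00  0.00000000e+00  0.00000000e+00  1.00000000e+00]]
```

View pics/scene0.png

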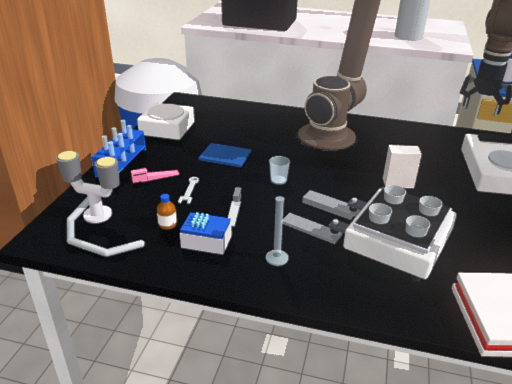

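View pics/top0.png

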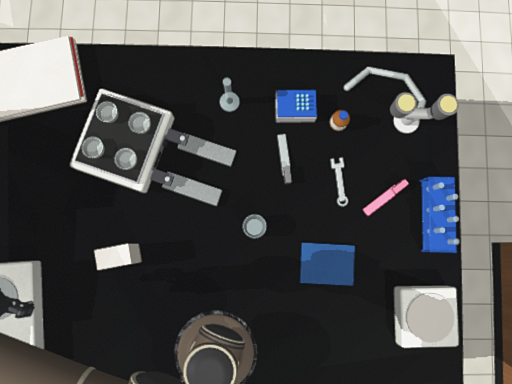

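View pics/wrist0.png

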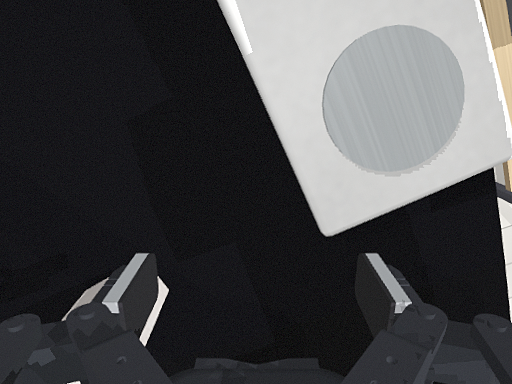

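```bash
cat > h.py <<'E'
import numpy as np, cv2
def pts(c):
    z=c['z_map'];H,W=z.shape
    u,v=np.meshgrid(np.arange(W),np.arange(H))
    n=cv2.undistortPoints(np.stack([u,v],-1).reshape(-1,1,2).astype(float),c['intrinsics'],c['distortion']).reshape(H,W,2)
    P=np.dstack([n[...,0]*z,n[...,1]*z,z])
    return (P-c['t'])@c['R'] if c.get('R') is not None else P
def ray(c,uv,h):
    n=cv2.undistortPoints(np.array(uv,float).reshape(-1,1,2),c['intrinsics'],c['distortion']).reshape(-1,2)
    d=np.c_[n,np.ones(len(n))]@c['R']; o=-c['R'].T@c['t']
    s=(h-o[2])/d[:,2]; return o+d*s[:,None]
E
python3 - <<'E'
import pickle,cv2,numpy as np
from h import *
d=pickle.load(open('d0.pkl','rb'))
t=d['top'];P=pts(t)
for uv in [(208,150),(220,155),(195,145),(190,188),(205,193),(180,184),(175,139),(165,179),(283,145),(287,175),(260,180),(300,150)]:
    print(uv,P[uv[1],uv[0]].round(4))
im=t['image'][80:240,80:320];cv2.imwrite('pics/c1.png',cv2.resize(im,None,fx=3.3,fy=3.3,interpolation=cv2.INTER_CUBIC))
im=d['scene']['image'][160:270,170:410];cv2.imwrite('pics/c2.png',cv2.resize(im,None,fx=3.3,fy=3.3,interpolation=cv2.INTER_CUBIC))
E
```

```text
(208, 150) [0.6052 0.0396 0.0125]
(220, 155) [0.5909 0.0025 0.0102]
(195, 145) [0.621  0.0808 0.0065]
(190, 188) [0.485  0.0886 0.0258]
(205, 193) [0.4718 0.0437 0.0172]
(180, 184) [0.4962 0.119  0.0274]
(175, 139) [0.6288 0.1362 0.0515]
(165, 179) [0.5058 0.1586 0.0625]
(283, 145) [ 0.6276 -0.191   0.0079]
(287, 175) [ 0.529  -0.2021  0.0436]
(260, 180) [ 0.5178 -0.1223 -0.0012]
(300, 150) [ 0.6146 -0.2447  0.0007]
```

View pics/c1.png

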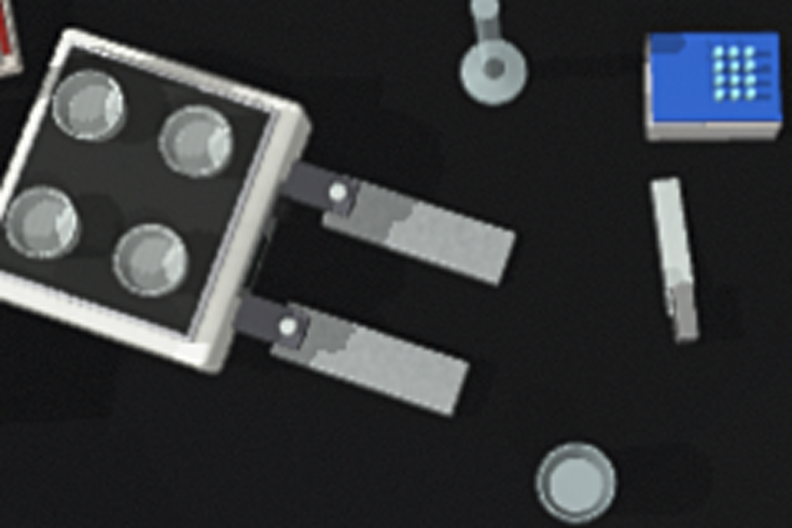

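View pics/c2.png

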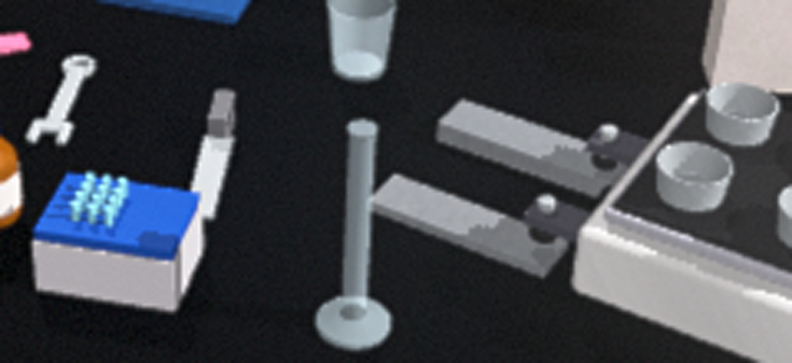

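Run:
```python
import pickle,cv2,numpy as np
from h import *
from scipy.spatial.transform import Rotation as R
d=pickle.load(open('d0.pkl','rb'))
t=d['top'];P=pts(t);Ps=pts(d['scene'])
print(R.from_quat(d['state']['eef_rot']).as_matrix().round(3))
hsv=cv2.cvtColor(t['image'],cv2.COLOR_BGR2HSV)
m=((hsv[...,2]>85)&(hsv[...,1]<60)).astype(np.uint8)
n,lab,st,cen=cv2.connectedComponentsWithStats(m,connectivity=4)
for i in range(1,n):
    if st[i,4]>60: 
        print(i,st[i],cen[i].round(1))
def fit(i,h):
    cs,_=cv2.findContours((lab==i).astype(np.uint8),cv2.RETR_EXTERNAL,cv2.CHAIN_APPROX_NONE)
    w=ray(t,cs[0].reshape(-1,2),h)[:,:2]*1000
    r=cv2.minAreaRect(w.astype(np.float32)); print(i,h,r,cv2.boxPoints(r).round(1).tolist())
for i in range(1,n):
    if st[i,4]>60 and st[i,4]<2500 and 150<cen[i][0]<300 and 130<cen[i][1]<210: fit(i,0.012); fit(i,0.022)
# heights
for nm,PP,c in [('top',P,t),('scene',Ps,d['scene'])]:
    for nme,x,y in [('low',.595,.02),('low',.605,.05),('high',.485,.09),('high',.475,.05),('bench',.55,-.08),('bench',.53,.05),('bench',.5,-.12)]:
        q=np.hypot(PP[...,0]-x,PP[...,1]-y)<.015
        print(nm,nme,x,y,q.sum(),np.median(PP[q][:,2]).round(4),PP[q][:,2].mean().round(4))
```

```text
[[ 0.329 -0.001 -0.944]
 [ 0.944 -0.001  0.329]
 [-0.002 -1.     0.   ]]
1 [    0     0   512   384 46526] [313.9  87.5]
2 [219  77  21  35 412] [228.5  97.2]
3 [  70   89  104  104 3054] [120.3 141.6]
4 [275  92  42  31 249] [291.6 116.6]
5 [128 112  23  22 395] [139.  122.4]
6 [329 117  17  14  75] [335.6 125.3]
7 [178 134  58  32 917] [207.2 149.4]
8 [277 134  14  49 417] [284. 157.]
9 [114 148  23  22 400] [125.1 158.5]
10 [330 157  18  50 382] [339.2 180.8]
11 [162 172  60  34 958] [192.5 188.7]
19 [243 214  24  24 447] [254.2 225.7]
25 [ 94 243  47  27 939] [116.9 255.7]
26 [   0  261   44   88 2815] [ 22.8 300.8]
27 [ 394  286   65   62 3834] [425.9 316.4]
38 [204 316  27  11 160] [218.1 320.3]
42 [ 176  320   77   64 1344] [213.3 352.6]
100 [  0 367  41  17  62] [ 19.7 375.3]
101 [ 76 367  19  17  96] [ 84.2 375.4]
114 [ 32 374  22  10  62] [ 41.7 379.4]
7 0.012 ((608.2659912109375, 47.357818603515625), (179.86085510253906, 52.060142517089844), 72.69098663330078) [[556.7000122070312, -30.799999237060547], [606.4000244140625, -46.20000076293945], [659.9000244140625, 125.5], [6
[... 1173 characters left out ...]
2285156) [[433.20001220703125, 8.899999618530273], [482.79998779296875, -6.900000095367432], [536.7000122070312, 161.6999969482422], [487.20001220703125, 177.5]]
top low 0.595 0.02 69 0.0101 0.0098
top low 0.605 0.05 75 0.0107 0.0103
top high 0.485 0.09 77 0.0225 0.0226
top high 0.475 0.05 73 0.0214 0.0214
top bench 0.55 -0.08 75 -0.0002 -0.0002
top bench 0.53 0.05 76 -0.0004 -0.0005
top bench 0.5 -0.12 73 0.0 0.0002
scene low 0.595 0.02 74 0.0088 -0.267
scene low 0.605 0.05 53 0.0105 0.0104
scene high 0.485 0.09 84 0.0182 -0.3539
scene high 0.475 0.05 84 -0.3605 -0.3636
scene bench 0.55 -0.08 60 -0.7456 -0.4374
scene bench 0.53 0.05 83 -0.7388 -0.3795
scene bench 0.5 -0.12 77 -0.003 -0.3309
```

Run:
```python
import pickle,cv2,numpy as np
from h import *
d=pickle.load(open('d0.pkl','rb'))
t=d['top'];P=pts(t)
q=(P[...,0]>.48)&(P[...,0]<.68)&(P[...,1]>-.24)&(P[...,1]<-.15)
h=q&(P[...,2]>.03)&(P[...,2]<.05);print('handle n',h.sum(),P[h].mean(0),P[h].min(0),P[h].max(0))
v,u=np.nonzero(h); w=ray(t,np.c_[u,v],.038)*1000
print(cv2.minAreaRect(w[:,:2].astype(np.float32)))
hsv=cv2.cvtColor(t['image'],cv2.COLOR_BGR2HSV)
for r in range(132,186,3): 
    row=hsv[r,272:298,2]; print(r,row.tolist())
```

```text
handle n 99 [ 0.53392684 -0.20344545  0.03754785] [ 0.50946773 -0.21500099  0.03007874] [ 0.55776666 -0.19307468  0.04409037]
((533.3333129882812, -203.5583953857422), (49.557151794433594, 18.315113067626953), 7.138545989990234)
132 [24, 25, 23, 26, 25, 23, 22, 22, 20, 18, 18, 18, 17, 20, 24, 24, 25, 23, 27, 25, 26, 25, 25, 26, 26, 25]
135 [26, 28, 23, 22, 36, 112, 201, 198, 198, 197, 196, 206, 208, 148, 45, 18, 24, 24, 26, 25, 27, 25, 25, 27, 26, 26]
138 [26, 27, 24, 21, 28, 95, 187, 214, 210, 208, 207, 209, 211, 200, 65, 9, 23, 25, 25, 27, 25, 26, 25, 27, 26, 26]
141 [24, 26, 26, 22, 21, 57, 141, 218, 213, 208, 209, 209, 210, 200, 116, 32, 18, 24, 25, 25, 25, 25, 26, 25, 27, 26]
144 [25, 24, 24, 27, 20, 33, 114, 212, 215, 211, 209, 207, 209, 211, 188, 61, 12, 23, 26, 24, 25, 24, 27, 26, 26, 25]
147 [26, 27, 25, 26, 22, 24, 71, 157, 215, 212, 208, 209, 211, 210, 200, 105, 28, 16, 25, 24, 27, 26, 25, 26, 27, 28]
150 [26, 25, 26, 25, 25, 17, 37, 122, 218, 215, 210, 209, 209, 211, 211, 189, 60, 11, 20, 25, 26, 26, 25, 25, 25, 27]
153 [26, 26, 26, 24, 25, 21, 27, 91, 182, 216, 213, 210,
[... 523 characters left out ...]
, 26, 25]
168 [24, 27, 26, 24, 27, 25, 24, 21, 30, 99, 172, 124, 143, 145, 143, 143, 145, 136, 44, 14, 19, 22, 21, 24, 22, 23]
171 [26, 27, 25, 24, 25, 25, 26, 21, 23, 61, 120, 134, 106, 145, 146, 144, 146, 139, 60, 19, 18, 21, 22, 20, 22, 22]
174 [25, 26, 26, 25, 25, 27, 27, 24, 20, 33, 109, 183, 120, 155, 147, 144, 144, 144, 122, 40, 15, 21, 21, 24, 22, 21]
177 [27, 25, 26, 26, 26, 27, 27, 27, 26, 23, 20, 37, 85, 132, 147, 145, 144, 146, 140, 52, 17, 22, 23, 22, 23, 23]
180 [25, 24, 25, 25, 24, 24, 26, 26, 27, 27, 22, 28, 60, 109, 150, 148, 145, 146, 139, 79, 26, 20, 23, 20, 24, 20]
183 [25, 27, 26, 27, 27, 26, 24, 26, 26, 26, 24, 22, 44, 74, 61, 58, 59, 52, 45, 24, 21, 19, 23, 23, 24, 27]
```

{"fn": "play_rows", "kwargs": {"moves": [[[25,-48,0],7],[[50,-95,0],14],[[72,-140,0],20],[[95,-185,0],26.7],[[118,-229,0],26.7],[[140,-272,0],26.7],[[163,-316,0],26.7],[[186,-360,0],26.7]]}}

```text
time: 0.95
tcp_pos: [0.3559, 0.139, 0.3034]
eef_rot: [-0.466, -0.532, 0.532, 0.466]
wrist_force: [1.2, 0.6, -0.0]
opening: 0.997
```

```bash
python3 -c "
from rig import bot
s=bot.observe();print(s['time'],s['qpos'].round(3),s['tcp_pos'].round(4),s['wrist_force'].round(2))"
```

```text
0.95 [ 3.730e-01 -1.440e-01 -3.080e-01  1.407e+00 -1.000e-03  2.410e-01] [0.3559 0.139  0.3034] [ 1.16  0.55 -0.04]
```

{"fn": "play_rows", "kwargs": {"moves": [[[25,-45,0],0],[[50,-90,0],0],[[75,-135,0],0],[[100,-180,0],0],[[125,-225,0],0],[[150,-270,-20],0],[[177,-310,-50],0],[[177,-342,-80],0]]}}

```text
time: 1.75
tcp_pos: [0.5331, -0.196, 0.2309]
eef_rot: [0.467, 0.532, -0.531, -0.465]
wrist_force: [0.5, -0.5, -0.1]
opening: 0.998
```

{"fn": "play_rows", "kwargs": {"moves": [[[0,0,0],0],[[0,0,0],0]]}}

```text
time: 1.95
tcp_pos: [0.5326, -0.1967, 0.2294]
eef_rot: [0.467, 0.531, -0.531, -0.466]
wrist_force: [-0.3, 1.0, 0.2]
opening: 1.002
```

```bash
cat >> h.py <<'E'
def wristcam(c,s):
    from scipy.spatial.transform import Rotation as R
    T=np.eye(4);T[:3,:3]=R.from_quat(s['eef_rot']).as_matrix();T[:3,3]=s['tcp_pos']
    W=T@c['T_tool_cam']; c=dict(c); c['R']=W[:3,:3].T; c['t']=-W[:3,:3].T@W[:3,3]; return c
E
cat > look.py <<'E'
import sys,pickle,cv2
from rig import bot,viewer
from h import *
n=sys.argv[1]
s=bot.observe();c=wristcam(viewer.capture("wrist"),s)
pickle.dump((s,c),open(n+'.pkl','wb'));cv2.imwrite(f'pics/{n}.png',c['image'])
print(s['time'],s['tcp_pos'].round(4),s['wrist_force'].round(2))
E
python3 look.py w1
```

```text
1.95 [ 0.5326 -0.1967  0.2294] [-0.29  1.01  0.18]
```

View pics/w1.png

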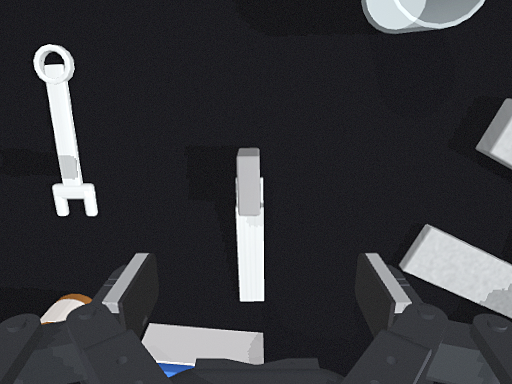

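Run:
```python
import pickle,cv2
from h import *
s,c=pickle.load(open('w1.pkl','rb'))
P=pts(c)
q=(P[...,0]>.48)&(P[...,0]<.69)&(P[...,1]>-.24)&(P[...,1]<-.15)
h=q&(P[...,2]>.034)&(P[...,2]<.042); v,u=np.nonzero(h)
print(h.sum(),P[h].mean(0),cv2.minAreaRect((ray(c,np.c_[u,v],.038)[:,:2]*1000).astype(np.float32)))
print('bench',np.median(P[200:260,300:380,2]))
hsv=cv2.cvtColor(c['image'],cv2.COLOR_BGR2HSV)
m=(hsv[:,:,2]>100)&(hsv[:,:,1]<60)
L=[];Rr=[]
for r in range(220,300,2):
    xs=np.nonzero(m[r,225:275])[0]+225; L.append((xs[0]-.5,r));Rr.append((xs[-1]+.5,r))
# heights: z of edge top: use 4+0.12*back ; get via iteration
def world(E):
    w=[]
    for e in E:
        z=.008
        for _ in range(4):
            p=ray(c,[e],z)[0]; z=.004+.12*(0.6625-p[0])
        w.append(p)
    w=np.array(w);k=np.polyfit(w[:,0],w[:,1],1);return k
kl,kr=world(L),world(Rr);print('yaw',np.degrees(np.arctan([kl[0],kr[0]])), 'y at .5335', np.polyval(kl,.5335),np.polyval(kr,.5335))
print('tip',ray(c,[(252.5,300.5)],.002))
im=c['image'][130:310,190:320];cv2.imwrite('pics/w1c.png',cv2.resize(im,None,fx=3.2,fy=3.2))
```

```text
1346 [ 0.53248059 -0.20373493  0.03840228] ((533.29052734375, -203.82411193847656), (50.441734313964844, 17.445966720581055), 7.60286283493042)
bench 0.000603188601583825
yaw [8.32907965 7.98451416] y at .5335 -0.21666850899178353 -0.19104826389524088
tip [[ 0.66414888 -0.18395721  0.002     ]]
```

View pics/w1c.png

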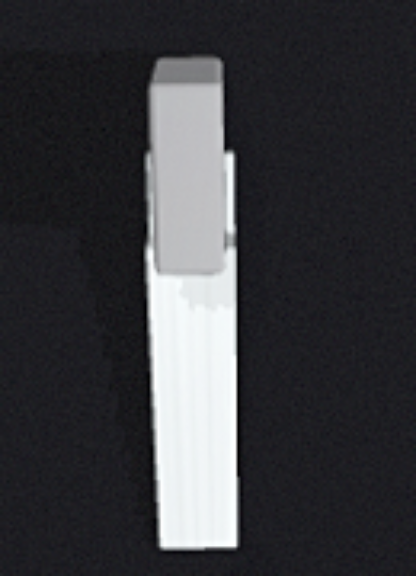

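{"fn": "play_rows", "kwargs": {"moves": [[[0.8,-7.0,-40],0.4],[[0.8,-7.0,-80],0.4],[[0.8,-7.0,-110],0.4],[[0.8,-7.0,-130],0.4],[[0.8,-7.0,-139],0.4],[[0.8,-7.0,-139],0.4],[[0.8,-7.0,-139],0.4]]}}

```text
time: 2.7
tcp_pos: [0.5345, -0.2026, 0.0936]
eef_rot: [0.466, 0.534, -0.533, -0.462]
wrist_force: [-0.2, 0.1, -0.2]
opening: 1.0
```

{"fn": "play_rows", "kwargs": {"moves": [[[0,0,0],0],[[0,0,0],0],[[0,0,0],0],[[0,0,0],0],[[0,0,0],0],[[0,0,0],0],[[0,0,0],0],[[0,0,0],0]], "gripper": 1, "grip_force": 60}}

```text
time: 3.5
tcp_pos: [0.5347, -0.2028, 0.094]
eef_rot: [0.466, 0.534, -0.533, -0.462]
wrist_force: [-1.4, -0.7, 4.8]
opening: 0.194
```

{"fn": "play_rows", "kwargs": {"moves": [[[0,0,10],0],[[0,0,25],0],[[0,0,45],0],[[0,0,60],0],[[0,0,60],0],[[0,0,60],0]]}}

```text
time: 4.1
tcp_pos: [0.5346, -0.2027, 0.1538]
eef_rot: [0.466, 0.534, -0.533, -0.462]
wrist_force: [-0.1, 0.5, -1.5]
opening: 0.193
```

```bash
python3 look.py w2
python3 - <<'E'
from rig import viewer
import cv2,pickle
c=viewer.capture('top');cv2.imwrite('pics/t2.png',c['image']);pickle.dump(c,open('t2.pkl','wb'))
E
```

```text
4.1 [ 0.5346 -0.2027  0.1538] [-0.09  0.49 -1.5 ]
```

View pics/w2.png

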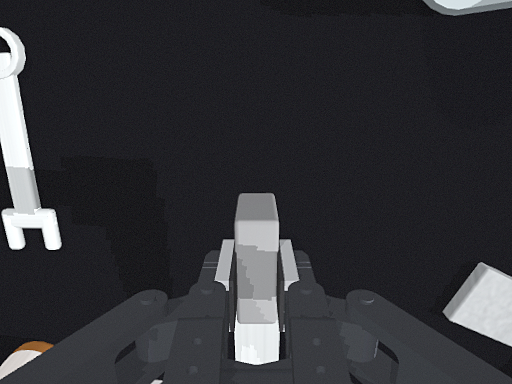

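Run:
```python
import pickle,cv2
from h import *
s,c=pickle.load(open('w2.pkl','rb'))
P=pts(c)
for r in range(192,365,6): print(r,P[r,250:262].mean(0).round(4), c['image'][r,256])
for r in (226,232,290,315): 
  g=cv2.cvtColor(c['image'],cv2.COLOR_BGR2GRAY)[r,225:290]; print(r,g.tolist())
from scipy.spatial.transform import Rotation as R
print(R.from_quat(s['eef_rot']).as_matrix().round(4))
```

```text
192 [ 0.5289 -0.205   0.0007] [24 20 20]
198 [ 0.5096 -0.2073  0.0708] [132 130 130]
204 [ 0.5095 -0.2073  0.0793] [132 129 130]
210 [ 0.5096 -0.2072  0.0866] [132 131 130]
216 [ 0.5096 -0.2072  0.0935] [134 131 129]
222 [ 0.5104 -0.2071  0.098 ] [189 186 185]
228 [ 0.5127 -0.2067  0.0985] [195 193 192]
234 [ 0.5154 -0.2064  0.0984] [196 193 192]
240 [ 0.5179 -0.206   0.0985] [196 193 192]
246 [ 0.5207 -0.2056  0.0983] [175 172 171]
252 [ 0.5232 -0.2053  0.0986] [158 156 155]
258 [ 0.526  -0.2049  0.0984] [159 158 156]
264 [ 0.5288 -0.2045  0.0982] [157 155 154]
270 [ 0.5314 -0.2041  0.0986] [158 155 155]
276 [ 0.5344 -0.2037  0.0983] [157 155 154]
282 [ 0.5305 -0.2041  0.109 ] [157 155 153]
288 [ 0.54   -0.2029  0.0986] [158 155 155]
294 [ 0.5432 -0.2025  0.0983] [157 155 154]
300 [ 0.546  -0.2021  0.0985] [204 201 200]
306 [ 0.5491 -0.2017  0.0985] [195 192 192]
312 [ 0.5522 -0.2012  0.0984] [183 182 180]
318 [ 0.5553 -0.2008  0.0985] [181 178 178]
324 [ 0.5774 -0.1978  0.0748] [238 237 232]
330 [ 0.5818 -0.1972  0.0741] [237 236 232]
336 [ 0.586  -0.1966  0.0737] [237 236 231]
342
[... 789 characters left out ...]
]
290 [55, 175, 166, 173, 47, 56, 62, 75, 54, 40, 41, 39, 96, 140, 135, 137, 136, 139, 137, 138, 137, 137, 136, 139, 137, 137, 136, 135, 138, 158, 155, 156, 155, 155, 156, 155, 155, 156, 156, 156, 156, 155, 157, 156, 154, 156, 154, 156, 154, 152, 140, 80, 38, 42, 49, 65, 71, 69, 61, 131, 192, 191, 166, 47, 58]
315 [49, 53, 49, 46, 49, 61, 57, 61, 64, 35, 35, 236, 113, 138, 155, 175, 180, 177, 179, 178, 179, 178, 178, 179, 179, 178, 179, 181, 180, 179, 181, 180, 181, 180, 180, 180, 181, 180, 179, 183, 198, 197, 195, 195, 194, 196, 197, 195, 196, 197, 201, 210, 198, 20, 53, 73, 69, 72, 68, 53, 52, 54, 62, 56, 57]
[[-0.1382  0.0053 -0.9904]
 [ 0.9904 -0.0021 -0.1382]
 [-0.0028 -1.     -0.005 ]]
```

{"fn": "play_rows", "kwargs": {"moves": [[[5,17,0],8.1],[[10,34,0],16.2],[[15,51,0],24.3],[[20,68,0],32.4],[[24,85,0],40.5],[[29,102,0],48.6],[[34,119,0],56.7],[[38.7,136.7,0],64.6]]}}

```text
time: 5.0
tcp_pos: [0.5724, -0.0651, 0.1516]
eef_rot: [0.105, 0.7, -0.698, -0.105]
wrist_force: [-0.9, 0.6, -0.9]
opening: 0.196
```

{"fn": "play_rows", "kwargs": {"moves": [[[0,0,0],0],[[0,0,0],0]]}}

```text
time: 5.2
tcp_pos: [0.5718, -0.0649, 0.1504]
eef_rot: [0.105, 0.7, -0.698, -0.106]
wrist_force: [-0.3, 0.6, -1.4]
opening: 0.189
```

```bash
python3 look.py w3
python3 - <<'E'
from rig import viewer,bot
import cv2,pickle
from h import *
from scipy.spatial.transform import Rotation as R
c=viewer.capture('top');cv2.imwrite('pics/t3.png',cv2.resize(c['image'][80:240,80:320],None,fx=3.3,fy=3.3,interpolation=cv2.INTER_CUBIC));pickle.dump(c,open('t3.pkl','wb'))
m=R.from_quat(bot.observe()['eef_rot']).as_matrix();print(np.degrees(np.arctan2(m[1,0],m[0,0]))-90)
print(ray(c,[(182.4,138.2),(167.3,179)],.056))
E
```

```text
5.2 [ 0.5718 -0.0649  0.1504] [-0.32  0.63 -1.42]
72.73774989133625
[[0.63084205 0.11347466 0.056     ]
 [0.50678304 0.15298912 0.056     ]]
```

View pics/w3.png

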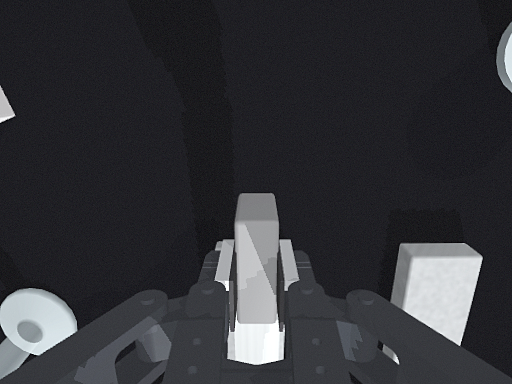

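View pics/t3.png

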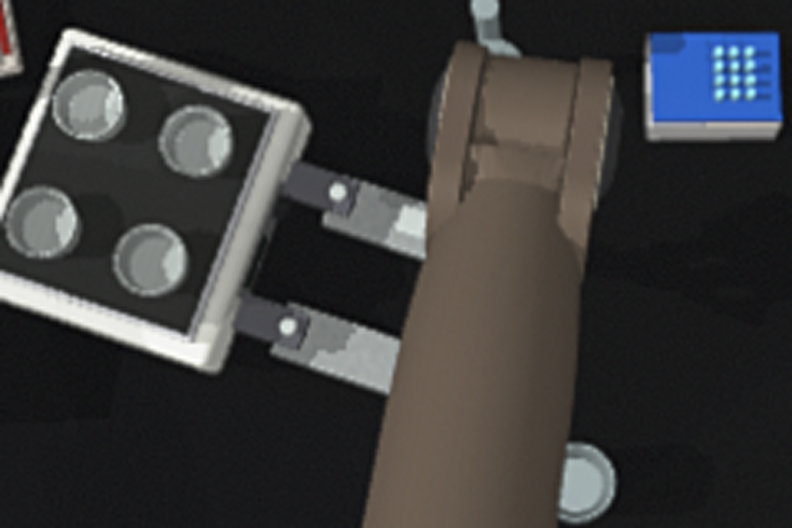

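Run:
```python
from rig import viewer
import cv2,pickle
from h import *
c=viewer.capture('scene');cv2.imwrite('pics/s3.png',cv2.resize(c['image'][60:280,160:460],None,fx=2.6,fy=2.6,interpolation=cv2.INTER_CUBIC));pickle.dump(c,open('s3.pkl','wb'))
d=pickle.load(open('d0.pkl','rb'));print('cyl',ray(d['top'],[(229,101)],.01))
t=pickle.load(open('t3.pkl','rb'));P=pts(t);q=(P[...,2]>.03)&(P[...,2]<.32)&(P[...,0]>.62)&(P[...,0]<.9)&(P[...,1]>-.15)&(P[...,1]<.08)
print(np.c_[P[q]][::15].round(3))
```

```text
cyl [[ 0.76285501 -0.02004971  0.01      ]]
[[ 0.775 -0.019  0.188]
 [ 0.768 -0.03   0.195]
 [ 0.763 -0.028  0.193]
 [ 0.76  -0.03   0.184]
 [ 0.756 -0.013  0.167]
 [ 0.757 -0.014  0.146]
 [ 0.755 -0.017  0.135]
 [ 0.757 -0.027  0.11 ]]
```

View pics/s3.png

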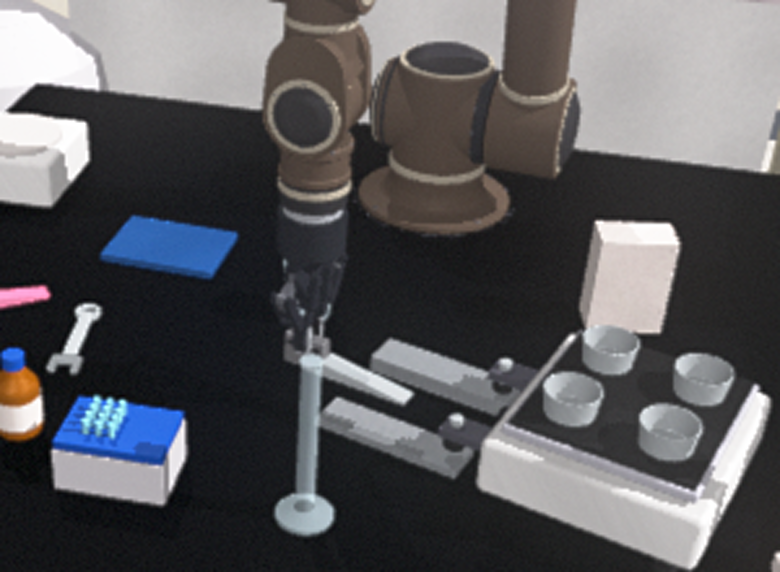

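{"fn": "play_rows", "kwargs": {"moves": [[[1.6,-0.5,-12],-0.3],[[1.6,-0.5,-25],-0.3],[[1.6,-0.5,-36],-0.3],[[1.6,-0.5,-36],-0.3],[[1.6,-0.5,-36],-0.3]]}}

```text
time: 5.85
tcp_pos: [0.5732, -0.0663, 0.1145]
eef_rot: [0.107, 0.7, -0.698, -0.109]
wrist_force: [-0.7, 0.3, -1.4]
opening: 0.192
```

```bash
python3 look.py w4
```

```text
5.85 [ 0.5732 -0.0663  0.1145] [-0.7   0.27 -1.44]
```

View pics/w4.png

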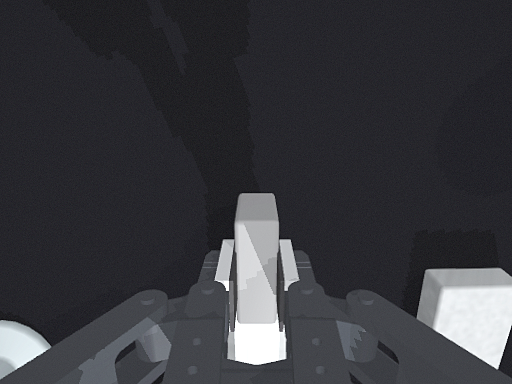

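{"fn": "play_rows", "kwargs": {"moves": [[[4,12,0],0],[[8,24,0],0],[[11.4,36.2,-3],0],[[11.4,36.2,-5],0],[[11.4,36.2,-5],0]]}}

```text
time: 6.4
tcp_pos: [0.5849, -0.0293, 0.1096]
eef_rot: [0.107, 0.7, -0.698, -0.108]
wrist_force: [0.1, -0.1, -0.6]
opening: 0.193
```

```bash
cat > see.py <<'E'
import sys
from rig import viewer,bot
import cv2,pickle
from h import *
from scipy.spatial.transform import Rotation as R
n=sys.argv[1];s=bot.observe()
a=viewer.capture('scene');b=viewer.capture('top')
x=cv2.resize(a['image'][170:260,270:380],(770,630)[:2],interpolation=cv2.INTER_CUBIC)[:290*2]
y=cv2.resize(b['image'][115:185,150:250],None,fx=4,fy=4,interpolation=cv2.INTER_CUBIC)
x=cv2.resize(a['image'][180:260,280:380],None,fx=4,fy=4,interpolation=cv2.INTER_CUBIC)
cv2.imwrite(f'pics/{n}.png',np.hstack([x,cv2.copyMakeBorder(y,0,40,0,0,cv2.BORDER_CONSTANT)]))
pickle.dump((s,a,b),open(n+'.pkl','wb'))
F=np.array([.6305,.1137]);u=np.array([.3007,.9537]);l=np.array([-u[1],u[0]])
m=R.from_quat(s['eef_rot']).as_matrix();d=s['tcp_pos'][:2]-F
print('t',s['time'],'along',(d@u*1000).round(1),'tip',(d@u*1000+128.7).round(1),'lat',(d@l*1000).round(1),'z',s['tcp_pos'][2].round(4),'yaw',(np.degrees(np.arctan2(m[1,0],m[0,0]))-90).round(2),'pitch',np.degrees(m[2,0]).round(2),np.degrees(m[2,2]).round(2))
f=s['wrist_force'];print('F along',(f[:2]@u).round(2),'lat',(f[:2]@l).round(2),'z',f[2].round(2),'M',s['wrist_torque'].round(2))
E
python3 see.py v1
```

```text
t 6.4 along -150.1 tip -21.4 lat 0.5 z 0.1096 yaw 72.52 pitch 0.1 -0.12
F along -0.04 lat -0.15 z -0.61 M [-0.05  0.04 -0.  ]
```

View pics/v1.png

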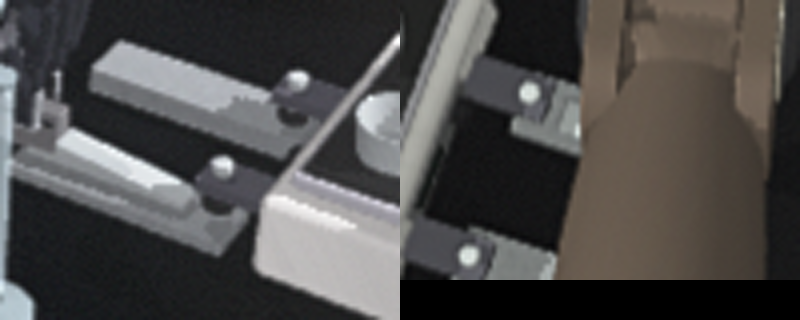

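{"fn": "play_rows", "kwargs": {"moves": [[[0,0,-1],0],[[0,0,-2],0],[[0,0,-3],0],[[0,0,-4],0],[[0,0,-4],0]]}}

```text
time: 7.0
tcp_pos: [0.5847, -0.0302, 0.1057]
eef_rot: [0.107, 0.7, -0.698, -0.108]
wrist_force: [0.2, 1.0, -1.4]
opening: 0.192
```

{"fn": "play_rows", "kwargs": {"moves": [[[0,0,-0.5],0],[[0,0,-1],0],[[0,0,-1],0]]}}

```text
time: 7.3
tcp_pos: [0.5848, -0.0302, 0.1047]
eef_rot: [0.107, 0.7, -0.698, -0.108]
wrist_force: [0.4, -0.7, -0.1]
opening: 0.19
```

```bash
python3 see.py v2
```

```text
t 7.3 along -151.0 tip -22.3 lat 0.4 z 0.1047 yaw 72.44 pitch 0.1 -0.12
F along -0.53 lat -0.57 z -0.09 M [0.02 0.02 0.01]
```

{"fn": "play_rows", "kwargs": {"moves": [[[0,0,-0.5],0],[[0,0,-1],0],[[0,0,-1],0]]}}

```text
time: 7.7
tcp_pos: [0.5848, -0.0302, 0.1043]
eef_rot: [0.108, 0.7, -0.698, -0.108]
wrist_force: [-2.0, -0.1, 4.0]
opening: 0.189
```

{"fn": "play_rows", "kwargs": {"moves": [[[0,0,-0.5],0],[[0,0,-0.5],0],[[0,0,-0.5],0]]}}

```text
time: 8.0
tcp_pos: [0.5848, -0.0302, 0.1043]
eef_rot: [0.108, 0.7, -0.698, -0.108]
wrist_force: [-2.2, -0.2, 5.4]
opening: 0.194
```

```bash
python3 see.py v3
```

```text
t 8.0 along -151.0 tip -22.3 lat 0.3 z 0.1043 yaw 72.44 pitch 0.05 -0.14
F along -0.82 lat 2.02 z 5.39 M [0.06 0.58 0.1 ]
```

{"fn": "play_rows", "kwargs": {"moves": [[[2.4,7.6,0],0],[[4.8,15.3,0],0],[[7.2,22.9,0],0],[[9.6,30.5,0],0],[[12.0,38.1,0],0],[[14.4,45.8,0],0],[[15.9,50.5,0],0],[[15.9,50.5,0],0]]}}

```text
time: 8.9
tcp_pos: [0.6011, 0.0216, 0.1043]
eef_rot: [0.107, 0.7, -0.697, -0.108]
wrist_force: [0.2, 1.4, 2.0]
opening: 0.194
```

```bash
python3 see.py v4
```

```text
t 8.9 along -96.7 tip 32.0 lat 0.3 z 0.1043 yaw 72.5 pitch 0.05 -0.23
F along 1.4 lat 0.19 z 2.01 M [ 0.38 -0.11 -0.02]
```

View pics/v4.png

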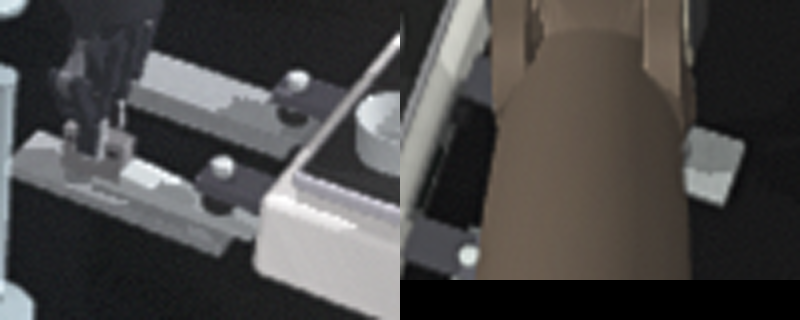

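{"fn": "play_rows", "kwargs": {"moves": [[[0.6,1.9,0],0],[[1.2,3.8,0],0],[[1.8,5.7,0],0],[[2.4,7.6,0],0],[[2.4,7.6,0],0]]}}

```text
time: 9.5
tcp_pos: [0.6034, 0.0289, 0.1043]
eef_rot: [0.108, 0.7, -0.697, -0.108]
wrist_force: [-0.9, -2.4, 3.2]
opening: 0.193
```

```bash
python3 see.py v5
```

```text
t 9.5 along -89.1 tip 39.6 lat 0.3 z 0.1043 yaw 72.48 pitch 0.05 -0.24
F along -2.6 lat 0.12 z 3.2 M [-0.32  0.14 -0.04]
```

{"fn": "play_rows", "kwargs": {"moves": [[[0.5,1.4,0],0],[[0.9,2.9,0],0],[[0.9,2.9,0],0]]}}

```text
time: 9.9
tcp_pos: [0.6044, 0.0319, 0.1043]
eef_rot: [0.108, 0.7, -0.697, -0.108]
wrist_force: [-0.0, -1.8, 1.4]
opening: 0.192
```

```bash
python3 see.py v6
```

```text
t 9.9 along -85.9 tip 42.8 lat 0.3 z 0.1043 yaw 72.49 pitch 0.05 -0.25
F along -1.69 lat -0.5 z 1.38 M [-0.34  0.13 -0.06]
```

{"fn": "play_rows", "kwargs": {"moves": [[[0.3,1.0,0],0],[[0.6,1.9,0],0],[[0.6,1.9,0],0]]}}

```text
time: 10.3
tcp_pos: [0.605, 0.0339, 0.1043]
eef_rot: [0.108, 0.701, -0.697, -0.108]
wrist_force: [-0.9, -2.9, 3.1]
opening: 0.194
```

```bash
python3 see.py v7
```

```text
t 10.3 along -83.8 tip 44.9 lat 0.3 z 0.1043 yaw 72.49 pitch 0.05 -0.27
F along -3.06 lat -0.05 z 3.07 M [-0.43  0.1   0.02]
```

{"fn": "play_rows", "kwargs": {"moves": [[[0.3,1.0,0],0],[[0.6,1.9,0],0],[[0.6,1.9,0],0]]}}

```text
time: 10.7
tcp_pos: [0.6057, 0.0359, 0.1043]
eef_rot: [0.108, 0.701, -0.697, -0.108]
wrist_force: [-0.4, -1.4, 2.7]
opening: 0.194
```

```bash
python3 see.py v8
```

```text
t 10.7 along -81.7 tip 47.0 lat 0.3 z 0.1043 yaw 72.5 pitch 0.05 -0.28
F along -1.47 lat -0.09 z 2.68 M [-0.44  0.16 -0.02]
```

{"fn": "play_rows", "kwargs": {"moves": [[[0.2,0.5,0],0],[[0.3,1.0,0],0],[[0.5,1.5,0],0],[[0.5,1.5,0],0]]}}

```text
time: 11.2
tcp_pos: [0.6061, 0.0375, 0.1043]
eef_rot: [0.108, 0.701, -0.697, -0.108]
wrist_force: [-0.9, -2.6, 2.2]
opening: 0.195
```

```bash
python3 see.py v9
```

```text
t 11.2 along -80.0 tip 48.7 lat 0.3 z 0.1043 yaw 72.5 pitch 0.05 -0.29
F along -2.73 lat 0.05 z 2.21 M [-0.42  0.25  0.02]
```

{"fn": "play_rows", "kwargs": {"moves": [[[0.2,0.5,0],0],[[0.3,1.0,0],0],[[0.5,1.5,0],0],[[0.5,1.5,0],0]]}}

```text
time: 11.7
tcp_pos: [0.6067, 0.039, 0.1043]
eef_rot: [0.108, 0.701, -0.697, -0.108]
wrist_force: [-1.5, -2.2, 2.4]
opening: 0.196
```

```bash
python3 see.py v10
```

```text
t 11.7 along -78.4 tip 50.3 lat 0.3 z 0.1043 yaw 72.5 pitch 0.05 -0.3
F along -2.53 lat 0.79 z 2.42 M [-0.49  0.18  0.01]
```

{"fn": "play_rows", "kwargs": {"moves": [[[0.2,0.5,0],0],[[0.3,1.0,0],0],[[0.5,1.5,0],0],[[0.5,1.5,0],0]]}}

```text
time: 12.2
tcp_pos: [0.6072, 0.0406, 0.1043]
eef_rot: [0.107, 0.701, -0.697, -0.108]
wrist_force: [-0.6, -1.8, 2.6]
opening: 0.193
```

```bash
python3 see.py v11
```

```text
t 12.2 along -76.7 tip 52.0 lat 0.2 z 0.1043 yaw 72.51 pitch 0.05 -0.31
F along -1.92 lat 0.05 z 2.64 M [-0.5   0.22 -0.  ]
```

{"fn": "play_rows", "kwargs": {"moves": [[[0.2,0.5,0],0],[[0.3,1.0,0],0],[[0.5,1.5,0],0],[[0.5,1.5,0],0]]}}

```text
time: 12.7
tcp_pos: [0.6076, 0.0419, 0.1043]
eef_rot: [0.108, 0.701, -0.697, -0.108]
wrist_force: [-0.3, -4.0, 3.4]
opening: 0.191
```

```bash
python3 see.py v12
```

```text
t 12.7 along -75.3 tip 53.4 lat 0.2 z 0.1043 yaw 72.5 pitch 0.05 -0.28
F along -3.93 lat -0.88 z 3.42 M [-0.86  0.33 -0.02]
```

{"fn": "play_rows", "kwargs": {"moves": [[[0.2,0.5,0],0],[[0.3,1.0,0],0],[[0.5,1.5,0],0],[[0.5,1.5,0],0]]}}

```text
time: 13.2
tcp_pos: [0.6079, 0.0428, 0.1043]
eef_rot: [0.108, 0.7, -0.698, -0.108]
wrist_force: [-3.3, -5.7, 3.7]
opening: 0.188
```

```bash
python3 see.py v13
```

```text
t 13.2 along -74.4 tip 54.3 lat 0.2 z 0.1043 yaw 72.47 pitch 0.05 -0.19
F along -6.46 lat 1.4 z 3.68 M [-1.31  0.5   0.05]
```

{"fn": "play_rows", "kwargs": {"moves": [[[0,0,0],0],[[0,0,0],0]]}}

```text
time: 13.5
tcp_pos: [0.6079, 0.0428, 0.1043]
eef_rot: [0.108, 0.7, -0.698, -0.108]
wrist_force: [-1.1, -4.2, 3.2]
opening: 0.195
```

```bash
python3 see.py v14
```

```text
t 13.5 along -74.4 tip 54.3 lat 0.2 z 0.1043 yaw 72.47 pitch 0.05 -0.2
F along -4.31 lat -0.22 z 3.17 M [-0.82  0.37  0.01]
```

{"fn": "play_rows", "kwargs": {"moves": [[[0.3,1.0,0],0],[[0.5,1.5,0],0],[[0.7,2.2,0],0],[[0.7,2.2,0],0]]}}

```text
time: 14.0
tcp_pos: [0.6083, 0.044, 0.1043]
eef_rot: [0.108, 0.699, -0.698, -0.108]
wrist_force: [-2.6, -7.3, 4.2]
opening: 0.192
```

```bash
python3 see.py v15
```

```text
t 14.0 along -73.1 tip 55.6 lat 0.2 z 0.1043 yaw 72.43 pitch 0.04 -0.05
F along -7.78 lat 0.26 z 4.2 M [-1.62  0.59  0.03]
```

{"fn": "play_rows", "kwargs": {"moves": [[[0.3,1.0,0],0],[[0.5,1.5,0],0],[[0.7,2.2,0],0],[[0.7,2.2,0],0]]}}

```text
time: 14.5
tcp_pos: [0.6086, 0.045, 0.1043]
eef_rot: [-0.108, -0.698, 0.699, 0.109]
wrist_force: [-2.2, -9.0, 4.6]
opening: 0.19
```

```bash
python3 see.py v16
```

```text
t 14.5 along -72.1 tip 56.6 lat 0.3 z 0.1043 yaw 72.37 pitch 0.04 0.12
F along -9.29 lat -0.61 z 4.57 M [-1.71  0.57 -0.01]
```

{"fn": "play_rows", "kwargs": {"moves": [[[0,0,0],0],[[0,0,0],0],[[0,0,0],0]]}}

```text
time: 14.9
tcp_pos: [0.6086, 0.045, 0.1043]
eef_rot: [-0.108, -0.698, 0.699, 0.109]
wrist_force: [-2.0, -5.2, 4.1]
opening: 0.194
```

```bash
python3 see.py v17
```

```text
t 14.9 along -72.1 tip 56.6 lat 0.3 z 0.1043 yaw 72.37 pitch 0.04 0.13
F along -5.56 lat 0.35 z 4.06 M [-0.74  0.25 -0.02]
```

{"fn": "play_rows", "kwargs": {"moves": [[[0,0,0],0],[[0,0,0],0],[[0,0,0],0],[[0,0,0],0],[[0,0,0],0],[[0,0,0],0]], "gripper": 0.45}}

```text
time: 15.6
tcp_pos: [0.6086, 0.0451, 0.1043]
eef_rot: [-0.108, -0.698, 0.699, 0.109]
wrist_force: [-0.6, 0.2, -0.9]
opening: 0.55
```

```bash
python3 see.py v18; python3 look.py w18
```

```text
t 15.6 along -72.0 tip 56.7 lat 0.3 z 0.1043 yaw 72.38 pitch 0.04 0.12
F along 0.04 lat 0.69 z -0.95 M [0.   0.02 0.02]
15.7 [0.6086 0.045  0.1043] [ 0.11 -0.6   0.11]
```

View pics/w18.png

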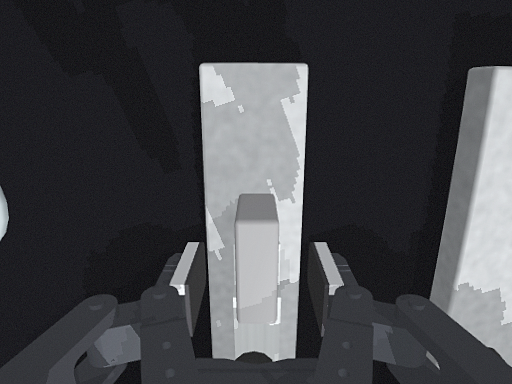

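{"fn": "play_rows", "kwargs": {"moves": [[[0,0,10],0],[[0,0,25],0],[[0,0,45],0],[[0,0,70],0],[[-5,-15,100],0],[[-15,-45,120],0],[[-25,-75,130],0],[[-25,-75,130],0]]}}

```text
time: 16.55
tcp_pos: [0.5834, -0.0326, 0.2376]
eef_rot: [-0.111, -0.698, 0.699, 0.108]
wrist_force: [-0.3, 0.1, -0.2]
opening: 0.55
```

{"fn": "play_rows", "kwargs": {"moves": [[[-30,-15,20],0],[[-60,-35,40],0],[[-90,-55,40],0],[[-120,-75,40],0],[[-120,-75,40],0]]}}

```text
time: 17.05
tcp_pos: [0.4606, -0.1086, 0.2786]
eef_rot: [-0.112, -0.697, 0.699, 0.109]
wrist_force: [-0.7, 0.4, 0.5]
opening: 0.552
```

Run:
```python
from rig import viewer,bot
import cv2,pickle
from h import *
s=bot.observe();a=viewer.capture('scene');b=viewer.capture('top');pickle.dump((s,a,b),open('f.pkl','wb'))
x=cv2.resize(a['image'][170:260,270:370],None,fx=4,fy=4,interpolation=cv2.INTER_CUBIC)
y=cv2.resize(b['image'][105:195,150:250],None,fx=4,fy=4,interpolation=cv2.INTER_CUBIC)
cv2.imwrite('pics/f.png',np.hstack([x,y]));cv2.imwrite('pics/ft.png',b['image'])
P=pts(b)
F=np.array([.6305,.1137]);u=np.array([.3007,.9537]);l=np.array([-u[1],u[0]])
A=(P[...,:2]-F)@u;L=(P[...,:2]-F)@l
q=(P[...,2]>.042)&(P[...,2]<.056)&(A<-.03)&(A>-.14)&(abs(L)<.03)
v,uu=np.nonzero(q);w=ray(b,np.c_[uu,v],.0485)[:,:2]*1000;print(q.sum(),P[q].mean(0),cv2.minAreaRect(w.astype(np.float32)))
print('handle along',A[q].mean(),'lat',L[q].mean(),s['time'],s['wrist_force'])
# handle top tilt
G=np.c_[A[q],L[q],np.ones(q.sum())];print(np.linalg.lstsq(G,P[q][:,2],rcond=None)[0])
```

```text
101 [0.60740435 0.04383742 0.04781684] ((607.312255859375, 43.89678955078125), (50.39235305786133, 19.170330047607422), 70.59281921386719)
handle along -0.07357280674800445 lat 0.0010186455041529992 17.05 [-0.72029328  0.38188537  0.49833019]
[ 0.02553659 -0.0116917   0.04970755]
```

View pics/f.png

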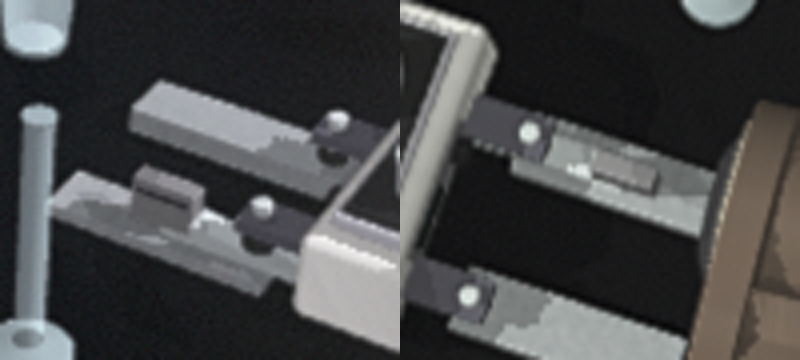

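View pics/ft.png

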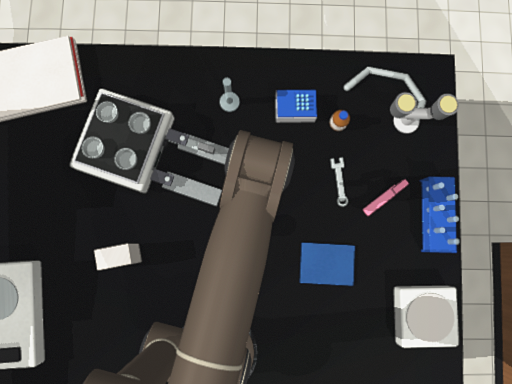

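```bash
python3 -c "
from rig import bot
print(bot.finish_job())"
```

```text
the job is handed in; nothing more can be done
None
```

The feeler is wedged under the hanging foot and released, and the job was handed in at about 17 s of the 51 s allowed. No verdict was reported.

**What I did:** The hanging foot is foot_right, whose strip is the lower one at about 10.4 mm, so the gap is about 11.6 mm. I gripped the grey feeler by its handle with 60 N, lifted it, turned it to line up with the strip and lowered it until I felt the strip. I then slid it in, in small steps towards the end:

| Stage | Tip past the foot's axis | Horizontal drag |
|---|---|---|
| Sliding on the strip, before contact | up to 52 mm | about 2–3 N |
| First drag on the foot | about 53 mm | about 4 N |
| Stopped | about 56.6 mm | about 9 N |

I estimate the foot's load on the blade at 6–7 N from how far the blade went in. It could not be measured directly.

**Last checks:**
- **Position:** After letting go, the handle sat 73.6 mm ahead of the foot's axis and 1 mm off the centre line. I expected 73.3 mm, so it did not slide back.
- **Direction and flatness:** It looks straight and flat in the pictures. Its heading measures 70.6° against 72.5° for the strip. A coarse fit to the depth readings gives a tilt of 0.026 rad, which is close to the noise and within the 0.07 rad limit.
- **Robot and bench:** The arm is clear, with wrist force near zero. The bystanders visible in the final top view look unmoved; the beaker was not visible there (the arm seems to hide it), though it showed in the scene view.

The wrist camera was no help in lining up with the strip, because the gripper hid the blade. I aligned from the strip edges and lug screws in the top view instead.

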